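# Raise the router cutter by one turn of the lift wheel

### The arm

A 7-joint arm with a two-finger parallel gripper is mounted at the origin on the work surface. World frame = base frame: x ahead of the robot, y to its left, z up, the work surface at z = 0. Lengths are in m, angles in rad, forces in N, time in s.
With the tool pointing down it reaches from about 0.425 to 0.8 m from the base axis. Payload 8.3 kg.
Tool frame: the origin (TCP) lies at the very end of the fingers, on their centre line; the grasp point (between the pads) lies ctrl.grip_depth behind it (ctrl.grip_depth is the distance from the TCP to the grasp point, in m); z points along the fingers, y is the line along which they close (so a half turn about z gives the same grasp; the last joint's range is limited). The gripper opens to 85 mm and grips with 20 to 120 N. Pads are 22 mm wide; open, the fingers measure 114 mm over their backs; the gripper's body (76 mm by 85 mm) begins 54 mm behind the grasp point. The pads swing forward as they close: fully open they stand 13 mm farther back than shut.
Start: joints at [-1.381, 0.383, 0.016, 1.37, -0.006, 1.388, -0.046], TCP at [0.156, 0.605, 0.231] pointing down, gripper open.
Joint ranges: [-2.95, 2.95], [-0.25, 2.06], [-1.52, 1.56], [0.18, 2.33], [-1.44, 4.58], [0.02, 2.06], [-3.01, 3.01]. Speed limits (rad/s): [2.39, 2.39, 3.01, 3.01, 3.14, 3.14, 3.14].

### API

Orientations are given as a 3x3 rotation matrix whose columns are the frame's x, y, z axes.
In Python, from station import ctrl, eyes gives the robot as it stands.
- The arm moves only by the tool servo_tool, never from a script. Its argument "steps" is text: rows parted by semicolons, each of 5 numbers parted by spaces: the shift along the tool's x, y, z in mm, then the turn about the tool's z in degrees, then the closure in counts, from 0 (fully open) to 255 (shut). In form: tx ty tz yaw gripper; .... A call has 1 to 8 rows; each row is the pose to reach, as a shift and turn from the pose commanded when the call began, along the tool's axes at that moment; what a row does not reach only later rows make up. A row lasts 1/8 s, in which the tool goes at most 62.5 mm and 10.7 degrees, less where a joint would pass 70% of its speed; a pose out of reach is approached as far as the arm can. A call with a gripper value outside its range is refused whole. The fingers move at their own pace and stop on an object; "force" is the grip in N (left out, the last holds). Time passes only in rows, so rows that repeat a pose let the fingers close. It gives the time, the measured TCP pose, the force, the opening and the grip force at its end, in the units of the state.
- ctrl.sense(): the state, without advancing time (a new reading comes with each control period).
- eyes.snapshot(name): name is "side" or "top" or "wrist"; returns a dict with "frame" (480x640x3 uint8, blue, green, red), "range_z" (480x640 float32, m along the optical axis (not along the pixel's ray), 0 where there is no reading), "fx", "fy", "cx", "cy" (pixels), "D" ([k1, k2, p1, p2, k3] as OpenCV has them; the pictures are not rectified), "origin" and "rotation" of the camera in the world. Camera axes: x right, y down, z forward; pixel columns grow to the right and rows downward; lengths in m; the calibration is good to about 2 mm. A picture is of the moment at which its call begins.
- ctrl.hand_in(): hands the job in; it is judged then, once.
The state is a dict: "t": time; "q": joint angles; "qvel": joint speeds; "joint_efforts": joint torques, N m; "eef_pos": TCP position; "eef_rot": TCP orientation; "wrist_force": force on the tool from outside, world axes, zero at the start; "ft_torque": the same for the moment, N m; "grip_width": finger opening in m; "finger_force": force on a finger pad.
Only numpy, scipy, OpenCV 4.12 (cv2) and the standard library are available. Lean on these libraries where they do the work, as an engineer would, in place of code of your own. Each camera call takes 0.05 s, during which the arm holds its last target. There are 200 camera calls.

### The job

Set the router cutter higher for the next pass: push the lift's lock lever round to its open stop, then push the hand wheel clockwise (seen from above) by its upright handle through exactly one full turn, so that the handle stands over the zero line again, and push the lock lever back to its locked stop. Only push with the fingertips or the outside of the fingers, without pinching the handle or the lever, keep the wheel still whenever the lift is locked, and stay off the cutter and everything else lying about.

Things in the scene. Friction and masses are not known exactly. Their poses are not given: they have to be found in the camera images.
- wheel (a joint): Turning angle of the spoked steel hand wheel (125 mm across, lying level, axis upright, rim 48 to 62 mm above the bench). 0 at the start in every run, grows clockwise seen from above, one full turn = 6.283 rad; end stops are a turn or more away on either side. It stays where it is left. Pushing the handle round takes about 3 N (0.16 N m at the hub). One turn clockwise raises the cutter by 2 mm.
- wheel_hub (a point): On the wheel's upright axis, 69 mm above the bench. The wheel's rim is 125 mm across outside, its top face 62 mm above the bench; three flat spokes; nothing on the wheel but the handle stands higher than 75 mm above the bench.
- handle: The same upright round black handle; origin on its axis at its foot, 63 mm above the bench.
- handle_mid (a point): Middle of the handle, 95 mm above the bench: an upright round black handle, 21 mm diameter and 55 mm tall (from 67 to 122 mm above the bench), standing on the end of one spoke, its axis 50 mm from the wheel's axis. It spins freely on its own pin, so a finger can roll along it. At the start it may stand in any direction from the hub. At the start it stands over the index ring's zero line, and it must come back there.
- index_ring: Fixed flat graduated steel ring under the wheel, 150 mm across, 3 mm thick, round the wheel's axis; it shows outside the rim. Origin at its centre on the plate, 2 mm above the bench; its +x axis points from the centre to the zero line, the longest and broadest (12 x 3 mm) of the 20 black graduation lines near its edge. The handle stands over it at the start.
- lock (a joint): Turning angle of the lift's lock lever about its upright pivot: 0 = locked (start, hard stop), 1.4 = open (hard stop), growing anticlockwise seen from above. It stays where it is left and takes about 1.5 N at its tip. Locked, it clamps the lift, and forcing the wheel round then would strain the screw. Locked, it points along the fence away from the wheel; open, it points away from the fence, towards the near edge of the bench.
- lock_pivot (a point): Top of the lock lever's hub on its upright pivot, 48 mm above the bench (hub 30 mm diameter). The pivot lies 190 mm from the wheel's axis, to the left of the wheel as seen from the robot.
- lock_tip (a point): Centre of the rounded tip of the black lock lever, 66 mm from the pivot, 51 mm above the bench. The lever is a round bar 14 mm thick, 19 mm thick at the tip, rising from 36 mm above the bench at the hub to 51 mm at the tip; the outer 11 mm next to the tip centre is the thick part and its free end is 75 mm from the pivot.
- lock_base: Fixed steel foot of the lock lever, 42 mm diameter, 20 mm high, on the plate under the pivot; origin on the pivot axis at the plate's top, 2 mm above the bench, axes along the plate's.
- plate: Aluminium lift plate let into the bench, 300 x 360 mm, top 2 mm above the bench. Origin at its centre, on the bench surface; +y runs along the fence to the left (wheel on the -y half, lock lever on the +y half), +x towards the fence. In this frame the cutter stands at (20, 0) mm, the wheel's axis at (-70, -90), the lock's pivot at (-75, 100).
- cutter: Router cutter of 20 mm diameter standing 16 to 20 mm out of the plate, origin on its axis at the plate's top. Sharp: not to be touched.
- fence: Fixed router fence, 500 mm long, 90 mm high, 78 mm deep (130 mm with its dust port at the back), behind the cutter; its origin lies at the middle of its front face's lower edge, +y along its length, +x to the back.
- gauge: Loose brass set-up bar 12 x 60 x 12 mm lying on the plate near the wheel and lever, origin at the centre of its underside.
- collet: Loose steel collet nut, 30 mm diameter, 22 mm high, standing on the plate between the lock lever and the fence, origin at its underside.
- wrench: Loose open-ended wrench, 200 mm, lying on the bench.
- push_block: Loose wooden push block with a raised grip, 220 x 85 x 87 mm, on the bench.
- glue: Loose glue bottle, 64 mm diameter, 170 mm tall, standing on the bench, origin at its underside.
- brush: Loose bench brush, 240 mm long, lying on the bench to the left.
- bowl: Loose turned wooden bowl, 130 mm diameter, 55 mm high, origin at its underside.
- stock: Loose hardwood strip 45 x 200 x 20 mm lying on the bench in front of the plate, origin at the centre of its underside.

How it is judged:
By the outcome, as a careful person would: the job done as asked, in the order asked, and still so for the second after the job is handed in, with the robot touching nothing.
It also fails if it takes over 72 s, if anything falls off the work surface, if the arm or the gripper's body presses on something with over 40 N, if the wrist force passes 120 N, or if a joint passes its speed limit or range.

## Working session

There is one attempt and no reset: what is moved stays moved. The work goes in short steps, Python scripts to look and compute and a tool call to move; the robot and the scene stay as the last step left them, time stands still between calls to the robot, and variables do not carry over. Pictures are saved under pics/ and viewed, at most 10 in all, crops included, and the job is handed in when it is done.

Besides the shell and the picture viewer there is one more tool, called after "Call:" as name(argument=value, ...), one argument or row to a line, values as JSON. servo_tool: Moves the arm, as the interface text tells. Its arguments: {"type":"object","properties":{"steps":{"type":"string"},"force":{"type":"number"}},"required":["steps"]}

```bash
mkdir -p pics; python3 - <<'E'
from station import ctrl, eyes
import cv2,numpy as np,pickle
s=ctrl.sense();print(s['t'],s['eef_pos'],np.round(s['eef_rot'],3),s['grip_width'],ctrl.grip_depth)
for n in('top','side'):
    d=eyes.snapshot(n);cv2.imwrite(f'pics/{n}0.png',d['frame']);pickle.dump(d,open(f'{n}0.pkl','wb'));print(n,d['origin'],np.round(d['rotation'],3),d['fx'],d['D'])
E
```

```text
0.0 [0.15615718 0.60468368 0.23028929] [[-0.968  0.25  -0.   ]
 [ 0.25   0.968 -0.002]
 [-0.    -0.002 -1.   ]] 0.08558119698237117 0.0187
top [0.39812025 0.00184957 1.45916713] [[ 0.02  -0.994  0.106]
 [-1.    -0.019  0.014]
 [-0.012 -0.106 -0.994]] 469.0101417102405 [-0.08816874  0.          0.          0.          0.        ]
side [-0.18117973 -0.93259454  1.21686104] [[ 0.784 -0.432  0.446]
 [-0.621 -0.536  0.572]
 [-0.008 -0.725 -0.689]] 599.227101825642 [0.01140392 0.         0.         0.         0.        ]
```

View pics/top0.png

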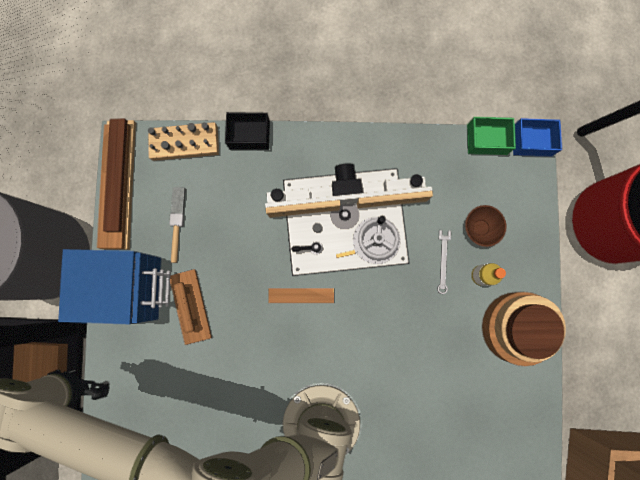

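View pics/side0.png

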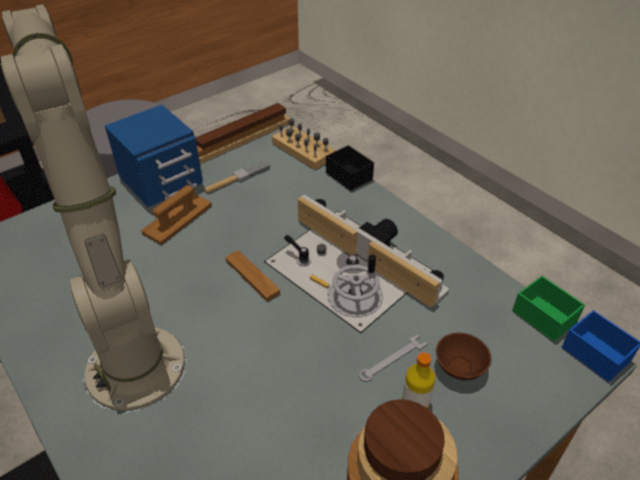

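The top view shows the handle near (381,220), the wheel hub near (378,239), and the lock lever from about (317,247) to (295,248). The side view shows the handle near (372,265). I'll enlarge both.

```bash
cat > h.py <<'E'
import numpy as np,cv2,pickle
def ray(d,u,v):
    K=np.array([[d['fx'],0,d['cx']],[0,d['fy'],d['cy']],[0,0,1]])
    p=cv2.undistortPoints(np.array([[[u,v]]],float),K,np.array(d['D'],float))[0,0]
    return np.array(d['origin']),np.array(d['rotation'])@np.array([p[0],p[1],1])
def atz(d,u,v,z):
    o,r=ray(d,u,v);return o+r*(z-o[2])/r[2]
def tri(*obs):
    A=np.zeros((3,3));b=np.zeros(3)
    for d,u,v in obs:
        o,r=ray(d,u,v);r=r/np.linalg.norm(r);P=np.eye(3)-np.outer(r,r);A+=P;b+=P@o
    return np.linalg.solve(A,b)
def proj(d,p):
    K=np.array([[d['fx'],0,d['cx']],[0,d['fy'],d['cy']],[0,0,1]])
    R=np.array(d['rotation']);c=R.T@(np.array(p)-d['origin'])
    return cv2.projectPoints(c.reshape(1,1,3),np.zeros(3),np.zeros(3),K,np.array(d['D'],float))[0][0,0]
def crop(d,x0,y0,w,h,s,fn):
    im=cv2.resize(d['frame'][y0:y0+h,x0:x0+w],None,fx=s,fy=s,interpolation=cv2.INTER_CUBIC)
    for x in range((x0+9)//10*10,x0+w,10):
        cv2.line(im,((x-x0)*s,0),((x-x0)*s,8),(0,0,255),1); cv2.putText(im,str(x),((x-x0)*s,18),0,.33,(0,0,255))
    for y in range((y0+9)//10*10,y0+h,10):
        cv2.line(im,(0,(y-y0)*s),(8,(y-y0)*s),(0,0,255),1); cv2.putText(im,str(y),(8,(y-y0)*s+4),0,.33,(0,0,255))
    if fn: cv2.imwrite(fn,im)
    return im
def load(n): return pickle.load(open(n+'.pkl','rb'))
E
python3 - <<'E'
from h import *
crop(load('top0'),282,185,130,97,6,'pics/t1.png')
crop(load('side0'),265,225,130,100,6,'pics/s1.png')
E
```

```text
(no output)
```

View pics/t1.png

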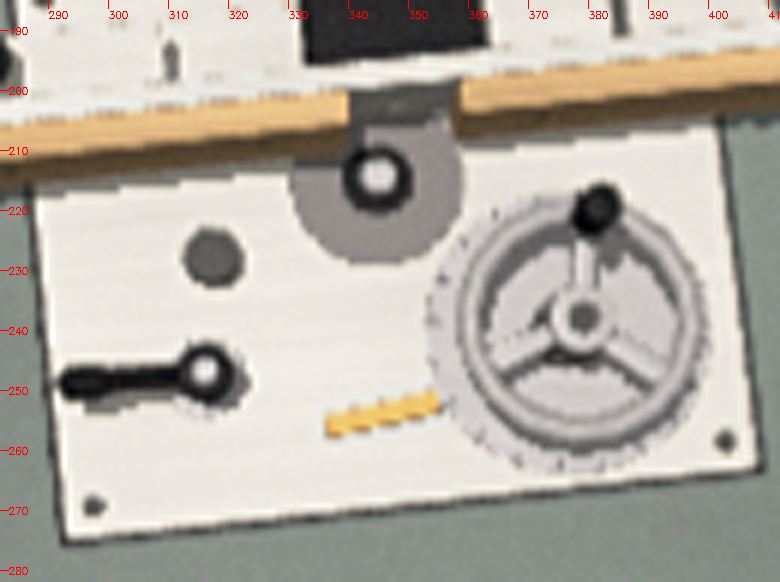

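View pics/s1.png

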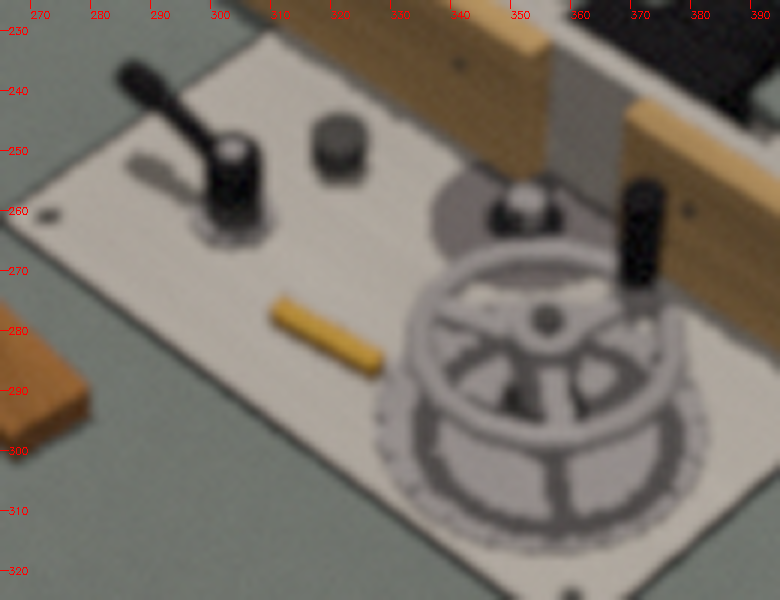

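The enlarged crops give these source pixels:

| Point | Top | Side |
|---|---|---|
| Hub | (378.7,237.6) | (355.8,277.9) |
| Pivot top | (316.1,246.6) | (303.1,249.3) |
| Lever tip | (294.9,248.4) | (286.6,237.3) |
| Handle top | (381.6,219) | (372.1,255.4) |

The gauge lies left of and nearer than the wheel, and the collet is behind the lever.

```bash
python3 - <<'E'
from h import *
t=load('top0');s=load('side0')
T=lambda a,b:(t,282+(a+.5)/6-.5,185+(b+.5)/6-.5)
S=lambda a,b:(s,265+(a+.5)/6-.5,225+(b+.5)/6-.5)
np.set_printoptions(precision=4,suppress=True)
for n,a,b,z in [('hub',(583,318),(547,320),.069),('piv',(207,372),(231,148),.048),('tip',(80,383),(132,76),.051),('hand',(600,204),(645,187),.122),('collet',(213,256),(340,130),.024)]:
    print(n,tri(T(*a),S(*b)),atz(*T(*a),z),atz(*S(*b),z))
c=[atz(*T(*p),.002) for p in [(33,188),(720,120),(762,468),(65,543)]]
print(np.array(c),np.mean(c,0))
for e in (c[0]-c[1],c[3]-c[2],): print(np.degrees(np.arctan2(-e[0],e[1])))
for e in (c[0]-c[3],c[1]-c[2]): print(np.degrees(np.arctan2(e[1],e[0])))
print('gauge',atz(*T(327,428),.014),atz(*T(438,400),.014))
E
```

```text
hub [ 0.5657 -0.1618  0.069 ] [ 0.5651 -0.1615  0.069 ] [ 0.5663 -0.1621  0.069 ]
piv [0.5368 0.0251 0.0492] [0.5366 0.0253 0.048 ] [0.5378 0.026  0.048 ]
tip [0.5287 0.0893 0.0532] [0.5295 0.0891 0.051 ] [0.5294 0.0916 0.051 ]
hand [ 0.6156 -0.1641  0.121 ] [ 0.6141 -0.1631  0.122 ] [ 0.6164 -0.1655  0.122 ]
collet [0.5999 0.0234 0.0238] [0.599  0.0239 0.024 ] [0.6007 0.0227 0.024 ]
[[ 0.6363  0.1194  0.002 ]
 [ 0.6795 -0.241   0.002 ]
 [ 0.4966 -0.263   0.002 ]
 [ 0.4508  0.0978  0.002 ]] [ 0.5658 -0.0717  0.002 ]
6.821677264367201
7.2365013012239805
6.654724329747603
6.869075159402373
gauge [ 0.5122 -0.0365  0.014 ] [ 0.5277 -0.0934  0.014 ]
```

```bash
python3 - <<'E'
from h import *
np.set_printoptions(precision=3,suppress=True)
t=load('top0');Z=t['range_z']
def P(u,v):
    o,r=ray(t,u,v);return o+r*Z[v,u]
for n,u,v in [('knobR',416,180),('knobL',277,195),('port',345,170),('port2',345,185),('fenceR',400,185),('fenceedge',378,199),('fenceedgeL',300,208),('wheelhub',379,238),('handle',381,219),('cutter',345,214)]: print(n,P(u,v))
E
```

```text
knobR [ 0.746 -0.276  0.058]
knobL [0.69  0.147 0.064]
port [ 0.767 -0.057  0.081]
port2 [ 0.721 -0.058  0.079]
fenceR [ 0.738 -0.233  0.023]
fenceedge [ 0.678 -0.156  0.09 ]
fenceedgeL [0.646 0.075 0.092]
wheelhub [ 0.564 -0.162  0.07 ]
handle [ 0.612 -0.161  0.126]
cutter [ 0.643 -0.062  0.019]
```

Call:
servo_tool(
  steps="-530 -400 0 -14.5 255;-530 -400 0 -14.5 255;-530 -400 0 -14.5 255;-530 -400 0 -14.5 255;-530 -400 0 -14.5 255;-530 -400 0 -14.5 255;-530 -400 0 -14.5 255;-530 -400 0 -14.5 255",
  force=30,
)

```text
t: 1.1
eef_pos: [0.4681, 0.2119, 0.2312]
eef_rot: [[-1.0, -0.001, -0.0], [-0.001, 1.0, 0.0], [0.0, 0.0, -1.0]]
wrist_force: [0.8, 0.8, -0.8]
grip_width: -0.0002
finger_force: 0.0
```

Call:
servo_tool(
  steps="-104 -127 0 0 255;-104 -127 0 0 255;-104 -127 0 0 255;-104 -127 60 0 255;-104 -127 110 0 255;-104 -127 110 0 255",
)

```text
t: 1.85
eef_pos: [0.5682, 0.0863, 0.1172]
eef_rot: [[-1.0, -0.0, -0.009], [-0.0, 1.0, -0.002], [0.009, -0.002, -1.0]]
wrist_force: [0.9, 0.4, 0.8]
grip_width: -0.0
finger_force: 0.0
```

```bash
python3 - <<'E'
from station import ctrl, eyes
from h import *
print(ctrl.sense()['eef_pos'])
a=eyes.snapshot('wrist');pickle.dump(a,open('w1.pkl','wb'))
b=eyes.snapshot('side')
A=cv2.resize(a['frame'],None,fx=.625,fy=.625)
B=crop(b,240,190,100,100,4,None)
B=cv2.resize(B,(400,400))
im=np.zeros((400,800,3),np.uint8);im[:300,:400]=A;im[:,400:]=B;cv2.imwrite('pics/w1.png',im)
print(a['origin'],np.round(a['rotation'],2),a['fx'])
E
```

```text
[0.56815131 0.08626097 0.11724841]
[0.50303141 0.08679933 0.26085524] [[-0.    0.97  0.25]
 [ 1.    0.   -0.  ]
 [-0.    0.25 -0.97]] 330.7954332958278
```

View pics/w1.png

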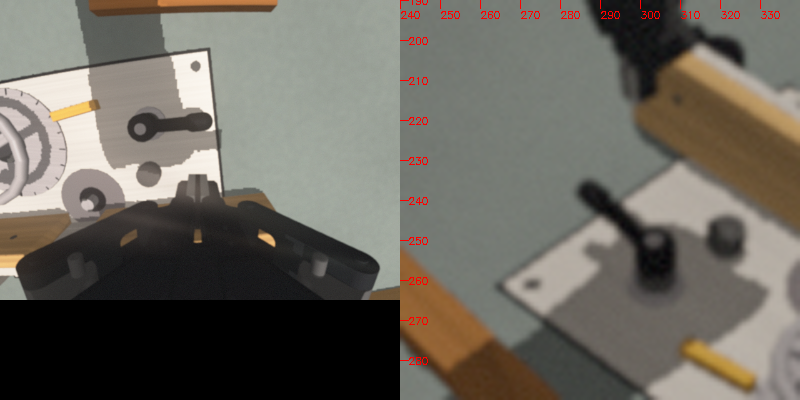

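The wrist view shows narrow closed fingertips at about (198,180) in the half-size crop, with the linkages spreading only above them. The lever tip is at (204,121). The space beside the lever on the fence side is clear, so I'll descend and push.

Call:
servo_tool(
  steps="0 0 50 0 255;0 0 84 0 255;0 0 84 0 255;0 0 84 0 255",
)

```text
t: 2.45
eef_pos: [0.5735, 0.0871, 0.0403]
eef_rot: [[-1.0, -0.0, 0.004], [-0.0, 1.0, 0.001], [-0.004, 0.001, -1.0]]
wrist_force: [0.5, 0.6, 1.1]
grip_width: 0.0
finger_force: 0.0
```

Call:
servo_tool(
  steps="21 1 0 0 255;30 2 0 0 255;39 3 0 0 255;50 1 0 0 255;60 -2 0 0 255;70 -8 0 0 255;79 -16 0 0 255;89 -30 0 0 255",
)

```text
t: 3.45
eef_pos: [0.4816, 0.0564, 0.0372]
eef_rot: [[-1.0, -0.001, -0.0], [-0.001, 1.0, 0.0], [0.0, 0.0, -1.0]]
wrist_force: [1.2, 1.6, -0.2]
grip_width: 0.0001
finger_force: 0.9
```

Call:
servo_tool(
  steps="2 -4 0 0 255;3 -8 0 0 255;3 -10 0 0 255;3 -10 0 0 255",
)

```text
t: 3.95
eef_pos: [0.4795, 0.0515, 0.0373]
eef_rot: [[-1.0, -0.005, 0.0], [-0.005, 1.0, 0.005], [-0.0, 0.005, -1.0]]
wrist_force: [3.0, 17.0, -3.3]
grip_width: 0.0002
finger_force: 8.5
```

```bash
cat > st.py <<'E'
from station import ctrl, eyes
from h import *
s=ctrl.sense();print(s['t'],s['eef_pos'],s['wrist_force'])
d=eyes.snapshot('top');pickle.dump(d,open('tn.pkl','wb'))
E
python3 st.py; python3 - <<'E'
import sys
sys.path.insert(0,'.')
from h import *
d=load('tn')
crop(d,282,205,130,75,6,'pics/t2.png')
E
```

```text
3.95 [0.47948084 0.05152023 0.03726665] [ 2.95678878 16.95355456 -3.30732879]
```

View pics/t2.png

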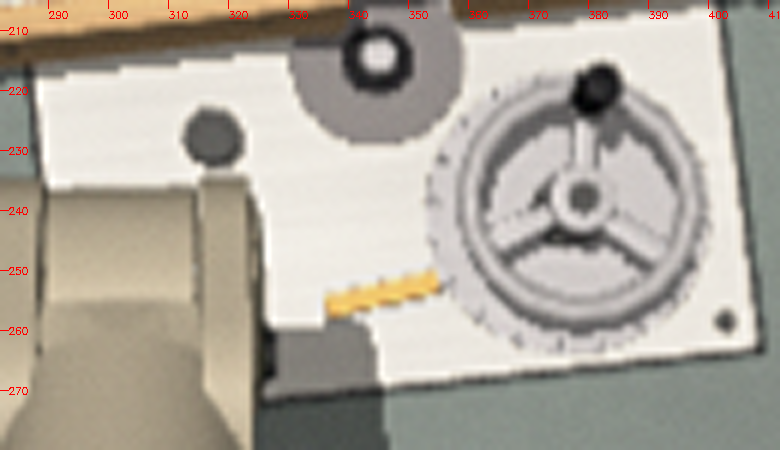

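The force rose to 17 N, far above the 1.5 N the lever needs, so it is on its open stop. The wheel and gauge have not moved, and the handle top is still at (381.5,219). Next I'll back off and go to the handle.

Call:
servo_tool(
  steps="0 30 0 0 255;0 30 -60 0 255;0 30 -128 0 255;-60 20 -128 0 255;-100 -30 -128 0 255;-135 -90 -128 0 255;-135 -150 -128 0 255;-135 -165 -128 0 255",
)

```text
t: 5.0
eef_pos: [0.6129, -0.1251, 0.1647]
eef_rot: [[-1.0, 0.008, -0.002], [0.008, 1.0, -0.003], [0.002, -0.003, -1.0]]
wrist_force: [0.3, -0.7, 0.4]
grip_width: -0.0001
finger_force: 0.0
```

Call:
servo_tool(
  steps="0 0 0 0 255;0 0 40 0 255;0 0 66 0 255;0 0 66 0 255",
)

```text
t: 5.5
eef_pos: [0.6129, -0.115, 0.0969]
eef_rot: [[-1.0, -0.004, -0.005], [-0.004, 1.0, 0.002], [0.005, 0.002, -1.0]]
wrist_force: [0.0, 0.2, 0.3]
grip_width: -0.0003
finger_force: 0.0
```

```bash
python3 st.py; python3 - <<'E'
import sys
sys.path.insert(0,'.')
from h import *
d=load('tn')
a=crop(d,285,230,60,45,6,None)
b=crop(d,345,195,70,75,6,None)
im=np.zeros((450,790,3),np.uint8);im[:270,:360]=a;im[:,365:785]=b;cv2.imwrite('pics/t3.png',im)
E
```

```text
5.5 [ 0.61293312 -0.11495405  0.0969468 ] [0.04747488 0.21516724 0.26313416]
```

View pics/t3.png

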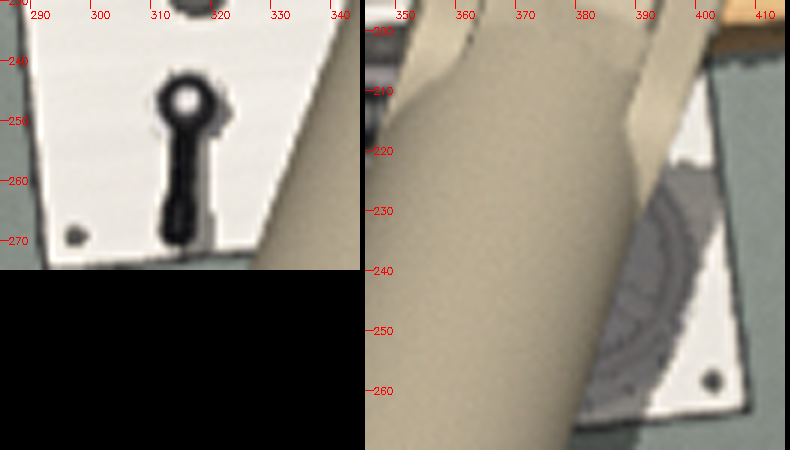

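The lever is fully open, pointing down the image from (316,247) to about (314,268). The arm hides the handle from the top camera. I'll compute the tool positions for pushing the handle round at fixed orientation.

```bash
cat > path.py <<'E'
import numpy as np
C=np.array([.566,-.162])*1e3;a,b,r=11,14,10.5
def off(m):
    # distance along m to the boundary of box(a,b) dilated by r
    f=lambda s:np.linalg.norm(np.maximum(np.abs(s*m)-[a,b],0))-r
    lo,hi=0,60
    for _ in range(40):
        mid=(lo+hi)/2
        lo,hi=(mid,hi) if f(mid)<0 else (lo,mid)
    return lo*m
def P(phi):
    p=np.radians(phi);return C+50*np.array([np.cos(p),np.sin(p)])+off(np.array([-np.sin(p),np.cos(p)]))
E
python3 - <<'E'
from path import *
cur=np.round(np.array([613,-117]));phis=[-3-10*k for k in range(0,34)]
for i in range(0,len(phis),8):
    o=[]
    for ph in phis[i:i+8]:
        d=np.round(P(ph)-cur);o.append(f"{-d[0]:.0f} {d[1]:.0f} 0 0 255")
    cur=cur+d;print(phis[i],cur,';'.join(o))
E
```

```text
-3 [ 602. -203.] -4 -23 0 0 255;-7 -32 0 0 255;-9 -40 0 0 255;-10 -49 0 0 255;-9 -59 0 0 255;-4 -69 0 0 255;3 -79 0 0 255;11 -86 0 0 255
-83 [ 534. -209.] 8 -6 0 0 255;17 -10 0 0 255;26 -13 0 0 255;34 -14 0 0 255;42 -15 0 0 255;50 -14 0 0 255;59 -12 0 0 255;68 -6 0 0 255
-163 [ 515. -138.] 8 8 0 0 255;15 16 0 0 255;19 25 0 0 255;22 34 0 0 255;24 42 0 0 255;25 51 0 0 255;24 61 0 0 255;19 71 0 0 255
-243 [ 580. -107.] -7 10 0 0 255;-15 17 0 0 255;-23 23 0 0 255;-32 27 0 0 255;-41 30 0 0 255;-49 31 0 0 255;-57 32 0 0 255;-65 31 0 0 255
-323 [ 598. -115.] -9 -2 0 0 255;-18 -8 0 0 255
```

Call:
servo_tool(
  steps="-2 -14 -4 0 255;-4 -22 -4 0 255;-7 -32 -4 0 255;-9 -40 -4 0 255;-10 -49 -4 0 255;-9 -59 -4 0 255;-4 -69 -4 0 255;3 -79 -4 0 255",
)

```text
t: 6.55
eef_pos: [0.6114, -0.1985, 0.1035]
eef_rot: [[-1.0, -0.0, 0.001], [-0.0, 1.0, -0.001], [-0.001, -0.001, -1.0]]
wrist_force: [4.0, 1.1, 1.9]
grip_width: -0.0002
finger_force: 2.2
```

```bash
cat > ck.py <<'E'
from path import *
from station import ctrl
s=ctrl.sense();p=np.array(s['eef_pos'])*1e3
ph=np.arange(-400,0,1.);D=[np.linalg.norm(P(x)-p[:2]) for x in ph];i=np.argsort(D)[:2]
print(s['t'],p,s['wrist_force'],ph[i],np.array(D)[i])
E
python3 ck.py; python3 st.py; python3 - <<'E'
import sys
sys.path.insert(0,'.')
from h import *
from station import eyes
d=load('tn');e=eyes.snapshot('side');
a=crop(e,325,225,70,95,6,None);b=crop(d,345,195,60,75,6,None)
im=np.zeros((570,790,3),np.uint8);im[:,:420]=a;im[:450,425:785]=b;cv2.imwrite('pics/t4.png',im)
E
```

```text
6.55 [ 611.35703827 -198.52168738  103.4614111 ] [3.99798039 1.05293963 1.87769804] [-64. -65.] [2.83466177 2.99154933]
6.55 [ 0.61135704 -0.19852169  0.10346141] [3.99798039 1.05293963 1.87769804]
```

View pics/t4.png

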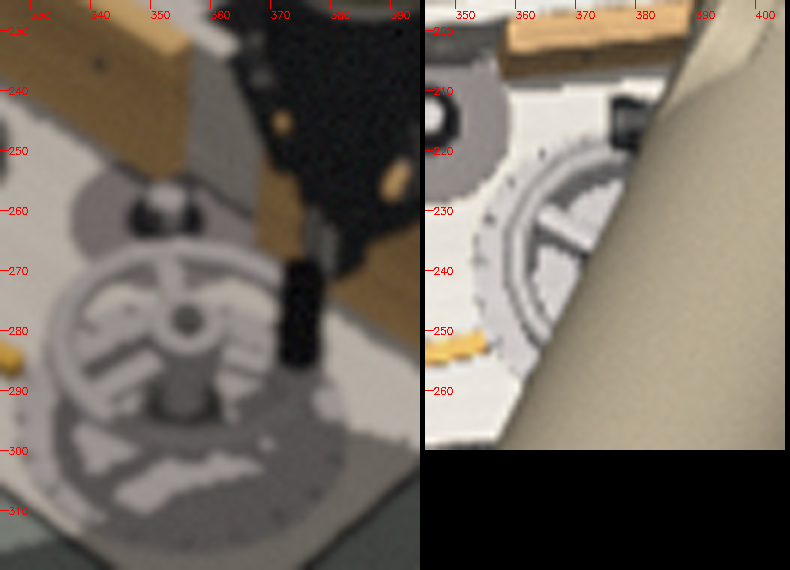

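The handle has moved clockwise, now at about (374,269) in the side view, and the push force is about 4 N. I'll keep going.

Call:
servo_tool(
  steps="8 -7 0 0 255;16 -13 0 0 255;25 -17 0 0 255;34 -20 0 0 255;42 -21 0 0 255;50 -22 0 0 255;58 -21 0 0 255;67 -19 0 0 255",
)

```text
t: 7.65
eef_pos: [0.544, -0.2161, 0.1032]
eef_rot: [[-1.0, -0.0, -0.0], [-0.0, 1.0, -0.0], [0.0, -0.0, -1.0]]
wrist_force: [3.2, -2.1, 0.2]
grip_width: -0.0004
finger_force: 2.0
```

Call:
servo_tool(
  steps="9 6 0 0 255;17 14 0 0 255;24 22 0 0 255;28 31 0 0 255;31 40 0 0 255;33 48 0 0 255;34 57 0 0 255;33 67 0 0 255",
)

```text
t: 8.65
eef_pos: [0.5107, -0.1485, 0.1029]
eef_rot: [[-1.0, -0.0, -0.002], [-0.0, 1.0, 0.0], [0.002, 0.0, -1.0]]
wrist_force: [-3.5, -3.0, -0.6]
grip_width: -0.0003
finger_force: 1.9
```

```bash
python3 ck.py; python3 st.py
```

```text
8.65 [ 510.73328085 -148.48901467  102.90619596] [-3.50530071 -2.99607525 -0.61945325] [-223. -224.] [0.48768284 1.05821935]
8.65 [ 0.51073328 -0.14848901  0.1029062 ] [-3.50530071 -2.99607525 -0.61945325]
```

Call:
servo_tool(
  steps="-5 10 0 0 255;-12 20 0 0 255;-20 27 0 0 255;-28 33 0 0 255;-37 37 0 0 255;-46 40 0 0 255;-54 41 0 0 255;-62 42 0 0 255",
)

```text
t: 9.7
eef_pos: [0.5741, -0.1069, 0.1032]
eef_rot: [[-1.0, -0.001, -0.0], [-0.001, 1.0, 0.0], [0.0, 0.0, -1.0]]
wrist_force: [-2.5, 1.7, -1.9]
grip_width: 0.0001
finger_force: 1.7
```

```bash
python3 ck.py; python3 st.py; python3 - <<'E'
from path import *
c=np.array([572,-106.])
for p in range(-308,-364,-5): d=P(p)-c; print(p,np.round([-d[0],d[1]],1))
E
```

```text
9.7 [ 574.10907629 -106.87106353  103.18355013] [-2.4796434   1.73278379 -1.92426634] [-306. -307.] [0.8668275  1.09241241]
9.7 [ 0.57410908 -0.10687106  0.10318355] [-2.4796434   1.73278379 -1.92426634]
-308 [-3.6 -0. ]
-313 [-7.8 -0.5]
-318 [-12.3  -1.6]
-323 [-16.9  -3.3]
-328 [-21.6  -5.7]
-333 [-26.1  -8.9]
-338 [-30.5 -12.8]
-343 [-34.3 -16.9]
-348 [-37.7 -21.1]
-353 [-40.6 -25.4]
-358 [-43.1 -29.8]
-363 [-45.2 -34.1]
```

Call:
servo_tool(
  steps="-8 0 0 0 255;-17 -3 0 0 255;-22 -6 0 0 255;-26 -9 0 0 255;-31 -13 0 0 255;-34 -17 0 0 255;-38 -21 0 0 255;-38 -21 0 0 255",
)

```text
t: 10.75
eef_pos: [0.6117, -0.1291, 0.1033]
eef_rot: [[-1.0, 0.0, 0.0], [0.0, 1.0, -0.001], [-0.0, -0.001, -1.0]]
wrist_force: [0.8, 1.3, -0.2]
grip_width: -0.0002
finger_force: 0.7
```

Call:
servo_tool(
  steps="0 0 0 0 255;0 20 0 0 255;0 30 -30 0 255;0 90 -60 0 255;0 150 -60 0 255;0 210 -60 0 255;0 260 -60 0 255;0 260 -60 0 255",
)

```text
t: 11.75
eef_pos: [0.61, 0.14, 0.1629]
eef_rot: [[-1.0, -0.011, -0.001], [-0.011, 1.0, 0.003], [0.001, 0.003, -1.0]]
wrist_force: [-0.1, -0.6, 0.8]
grip_width: -0.0001
finger_force: 0.0
```

```bash
cat > ang.py <<'E'
from h import *
from station import ctrl,eyes
import sys
from scipy.optimize import minimize_scalar
s=ctrl.sense();print(s['t'],np.round(s['eef_pos'],4),np.round(s['wrist_force'],1))
for n,C in(('top',(.5651,-.1615)),('side',(.5663,-.1621))):
    d=eyes.snapshot(n);pickle.dump(d,open(n+'_l.pkl','wb'))
    r=[]
    for e in(load(n+'0'),d):
        # rectified plan view at handle-top height, 0.5 mm/px
        q=np.array([proj(e,(C[0]+i*.0005,C[1]-j*.0005,.122)) for i in range(160,-161,-1) for j in range(-160,161)],np.float32).reshape(321,321,2)
        im=cv2.remap(e['frame'],q,None,cv2.INTER_CUBIC).max(2)
        # dark disc r=10.5mm at radius 50: darkest mean over angle
        yy,xx=np.mgrid[:321,:321];best=[]
        for a in np.arange(-60,60,.5):
            cx=160-100*np.sin(np.radians(a));cy=160-100*np.cos(np.radians(a))
            D=np.hypot(xx-cx,yy-cy);best.append(im[D<19].mean()-im[(D>22)&(D<27)].mean())
        best=np.array(best);w=np.arange(-60,60,.5);k=best.argmin();f=np.polyfit(w[k-4:k+5],best[k-4:k+5],2);r.append(-f[1]/2/f[0])
        cv2.imwrite(f'pics/plan_{n}_{len(r)}.png',im)
    print(n,np.round(r,2),'diff',round(r[1]-r[0],2))
E
python3 ang.py
```

```text
11.75 [0.61   0.14   0.1629] [-0.1 -0.6  0.8]
top [-2.63 10.69] diff 13.33
side [-6.04  8.22] diff 14.27
```

Call:
servo_tool(
  steps="-1 -60 0 0 255;-1 -120 0 0 255;-1 -180 0 0 255;-1 -237 0 0 255;-1 -237 0 0 255;-1 -237 40 0 255;-1 -237 60 0 255;-1 -237 60 0 255",
)

```text
t: 12.85
eef_pos: [0.611, -0.1053, 0.1018]
eef_rot: [[-1.0, 0.001, -0.003], [0.001, 1.0, 0.0], [0.003, 0.0, -1.0]]
wrist_force: [-0.4, 0.2, -0.5]
grip_width: -0.0002
finger_force: 0.0
```

Call:
servo_tool(
  steps="0 0 0 0 255;0 0 0 0 255",
)

```text
t: 13.1
eef_pos: [0.6132, -0.1055, 0.1048]
eef_rot: [[-1.0, -0.0, 0.002], [-0.0, 1.0, -0.0], [-0.002, -0.0, -1.0]]
wrist_force: [-0.4, 0.2, 0.5]
grip_width: 0.0002
finger_force: 0.0
```

Call:
servo_tool(
  steps="0 -12 0 0 255;0 -22 0 0 255;0 -27 0 0 255;0 -30 0 0 255;0 -33 0 0 255;0 -34 0 0 255;0 -34 0 0 255;0 -34 0 0 255",
)

```text
t: 14.1
eef_pos: [0.6124, -0.1392, 0.1032]
eef_rot: [[-1.0, -0.0, -0.0], [-0.0, 1.0, -0.0], [0.0, -0.0, -1.0]]
wrist_force: [0.4, 2.9, 2.1]
grip_width: 0.0002
finger_force: 1.3
```

Call:
servo_tool(
  steps="0 20 0 0 255;0 40 -30 0 255;0 90 -60 0 255;0 150 -60 0 255;0 210 -60 0 255;0 270 -60 0 255;0 274 -60 0 255;0 274 -60 0 255",
)

```text
t: 15.1
eef_pos: [0.6119, 0.1354, 0.1628]
eef_rot: [[-1.0, -0.002, -0.001], [-0.002, 1.0, -0.001], [0.001, -0.001, -1.0]]
wrist_force: [-0.4, 0.3, -0.6]
grip_width: 0.0002
finger_force: 0.0
```

```bash
python3 ang.py; cat > fine.py <<'E'
# fit handle position in both raw images against the first ones by ECC translation of the handle patch
from h import *
for n,(x,y,w,h) in(('top',(366,206,32,28)),('side',(358,244,30,48))):
    A=load(n+'0')['frame'][y:y+h,x:x+w];B=load(n+'_l')['frame'][y:y+h,x:x+w]
    up=lambda i:255-cv2.resize(i.max(2),None,fx=4,fy=4,interpolation=cv2.INTER_CUBIC).astype(np.float32)
    a,b=up(A),up(B);m=(a>190);m2=b>190
    ca=np.argwhere(m).mean(0)/4;cb=np.argwhere(m2).mean(0)/4
    print(n,'dark centroid shift (row,col)',np.round(cb-ca,2),m.sum(),m2.sum())
E
python3 fine.py
```

```text
15.1 [0.6119 0.1354 0.1628] [-0.4  0.3 -0.6]
top [-2.63 -0.28] diff 2.35
side [-6.04 -4.13] diff 1.91
top dark centroid shift (row,col) [-0.05 -0.53] 781 752
side dark centroid shift (row,col) [-0.33 -0.42] 2266 2224
```

Call:
servo_tool(
  steps="0 -60 0 0 255;0 -120 0 0 255;0 -180 0 0 255;0 -240 0 0 255;0 -240 0 0 255;0 -240 40 0 255;0 -240 60 0 255;0 -240 60 0 255",
)

```text
t: 16.2
eef_pos: [0.6109, -0.1056, 0.1017]
eef_rot: [[-1.0, 0.001, -0.004], [0.001, 1.0, 0.0], [0.004, 0.0, -1.0]]
wrist_force: [-0.3, -0.7, 0.3]
grip_width: 0.0002
finger_force: 0.0
```

Call:
servo_tool(
  steps="0 -15 0 0 255;0 -25 0 0 255;0 -30 0 0 255;0 -33 0 0 255;0 -34 0 0 255;0 -34 0 0 255;0 -34 0 0 255",
)

```text
t: 17.08
eef_pos: [0.6125, -0.1389, 0.1032]
eef_rot: [[-1.0, -0.001, -0.0], [-0.001, 1.0, 0.0], [0.0, 0.0, -1.0]]
wrist_force: [0.2, -0.7, -0.5]
grip_width: 0.0
finger_force: 0.1
```

Call:
servo_tool(
  steps="0 -1 0 0 255;0 -2 0 0 255;0 -2 0 0 255;0 -2 0 0 255",
)

```text
t: 17.58
eef_pos: [0.6125, -0.1409, 0.1032]
eef_rot: [[-1.0, -0.001, -0.0], [-0.001, 1.0, 0.0], [0.0, 0.0, -1.0]]
wrist_force: [0.3, 3.7, -0.1]
grip_width: -0.0002
finger_force: 1.6
```

Call:
servo_tool(
  steps="0 20 0 0 255;0 40 -30 0 255;0 90 -60 0 255;0 150 -60 0 255;0 210 -60 0 255;0 270 -60 0 255;0 274 -60 0 255;0 274 -60 0 255",
)

```text
t: 18.58
eef_pos: [0.6121, 0.1333, 0.1631]
eef_rot: [[-1.0, -0.002, -0.0], [-0.002, 1.0, -0.001], [0.0, -0.001, -1.0]]
wrist_force: [-0.8, -0.1, -0.3]
grip_width: 0.0001
finger_force: 0.0
```

```bash
python3 ang.py; python3 fine.py; python3 - <<'E'
from h import *
im=np.hstack([crop(load('top0'),345,205,65,65,6,None),crop(load('top_l'),345,205,65,65,6,None)]);cv2.imwrite('pics/f1.png',im)
E
```

```text
18.575 [0.6121 0.1333 0.1631] [-0.8 -0.1 -0.3]
top [-2.63 -2.48] diff 0.15
side [-6.04 -6.02] diff 0.02
top dark centroid shift (row,col) [-0.01  0.04] 781 771
side dark centroid shift (row,col) [ 0.05 -0.02] 2266 2173
```

View pics/f1.png

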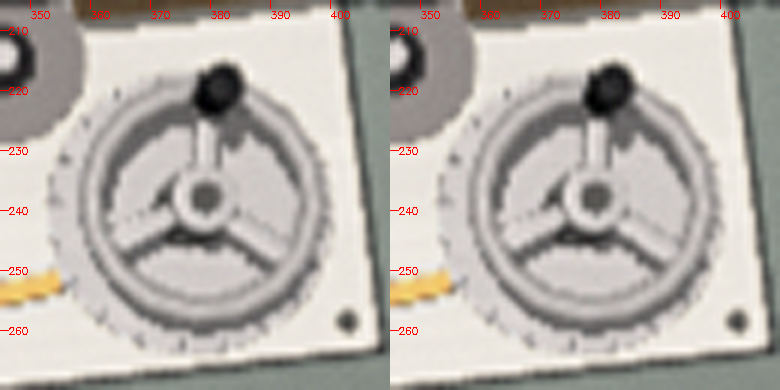

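The two crops match: the handle top is at (380,219) before and now, so it's one full turn within about 0.1°. Next is the lever, pushed from its wheel side.

Call:
servo_tool(
  steps="40 -40 0 0 255;80 -80 0 0 255;120 -125 0 0 255;137 -146 0 0 255;137 -146 0 0 255;137 -146 50 0 255;137 -146 100 0 255;137 -146 126 0 255",
)

```text
t: 19.68
eef_pos: [0.4744, -0.0136, 0.0349]
eef_rot: [[-1.0, 0.001, -0.003], [0.001, 1.0, -0.001], [0.003, -0.001, -1.0]]
wrist_force: [0.2, -0.6, 0.0]
grip_width: 0.0004
finger_force: 0.0
```

Call:
servo_tool(
  steps="0 0 0 0 255;0 0 0 0 255",
)

```text
t: 19.92
eef_pos: [0.4765, -0.0135, 0.0384]
eef_rot: [[-1.0, 0.0, 0.001], [0.0, 1.0, -0.0], [-0.001, -0.0, -1.0]]
wrist_force: [0.1, -0.3, 0.6]
grip_width: 0.0
finger_force: 0.0
```

```bash
python3 - <<'E'
import numpy as np
from station import ctrl
s=ctrl.sense();p=np.array(s['eef_pos'])*1e3;print(p,s['wrist_force'])
for al in (177.7,170,160,150,140,130,120,110,104,100,97.5):
    q=np.radians(al);u=np.array([np.cos(q),np.sin(q)]);n=np.array([-np.sin(q),np.cos(q)]) # ccw dir; tool sits on +n side
    d=abs(n[0])*11+abs(n[1])*14+9.5
    P=np.array([537,25.5])+58*u+d*n
    print(al,np.round(P,1),np.round([-(P-p[:2])[0],(P-p[:2])[1]]))
E
```

```text
[476.49971414 -13.52065712  38.35161852] [ 0.05751528 -0.33291071  0.57108936]
177.7 [478.1   3.9] [-2. 17.]
170 [475.5  10.8] [ 1. 24.]
160 [473.5  20.5] [ 3. 34.]
150 [473.2  31. ] [ 3. 45.]
140 [475.   41.9] [ 1. 55.]
130 [479.1  52.6] [-3. 66.]
120 [485.5  62.7] [-9. 76.]
110 [494.   71.6] [-18.  85.]
104 [500.1  76.1] [-24.  90.]
100 [504.5  78.7] [-28.  92.]
97.5 [507.4  80.1] [-31.  94.]
```

Call:
servo_tool(
  steps="-1 14 0 0 255;1 24 0 0 255;3 34 0 0 255;3 45 0 0 255;1 55 0 0 255;-3 66 0 0 255;-9 76 0 0 255;-18 85 0 0 255",
)

```text
t: 20.92
eef_pos: [0.4935, 0.0724, 0.0371]
eef_rot: [[-1.0, -0.001, -0.001], [-0.001, 1.0, -0.0], [0.001, -0.0, -1.0]]
wrist_force: [-1.1, -2.5, -0.4]
grip_width: -0.0004
finger_force: 0.9
```

Call:
servo_tool(
  steps="-6 5 0 0 255;-10 7 0 0 255;-13 9 0 0 255;-14 9 0 0 255;-15 9 0 0 255;-15 9 0 0 255",
)

```text
t: 21.68
eef_pos: [0.5082, 0.0809, 0.0372]
eef_rot: [[-1.0, -0.0, -0.0], [-0.0, 1.0, 0.0], [0.0, 0.0, -1.0]]
wrist_force: [-1.7, 0.2, -0.5]
grip_width: -0.0002
finger_force: 0.8
```

Not at the stop yet, since the force is still only 1.7 N. I'll push a little further.

Call:
servo_tool(
  steps="-1 0 0 0 255;-2 0 0 0 255;-3 0 0 0 255;-3 0 0 0 255",
)

```text
t: 22.18
eef_pos: [0.5089, 0.081, 0.0369]
eef_rot: [[-1.0, -0.001, -0.005], [-0.001, 1.0, 0.0], [0.005, 0.0, -1.0]]
wrist_force: [-12.2, 1.3, 7.2]
grip_width: -0.0001
finger_force: 5.8
```

It's firmly against the stop at 12 N. I'll withdraw and check.

Call:
servo_tool(
  steps="15 0 0 0 255;30 0 0 0 255;30 0 -60 0 255;30 0 -120 0 255;30 60 -160 0 255;30 120 -160 0 255;30 180 -160 0 255;30 180 -160 0 255",
)

```text
t: 23.18
eef_pos: [0.48, 0.2669, 0.1972]
eef_rot: [[-1.0, -0.009, 0.0], [-0.009, 1.0, 0.002], [-0.0, 0.002, -1.0]]
wrist_force: [0.4, -1.4, 0.6]
grip_width: -0.0001
finger_force: 0.0
```

```bash
python3 ang.py; python3 fine.py; python3 - <<'E'
from h import *
cv2.imwrite('pics/f2.png',np.vstack([crop(load('top0'),285,205,125,48,6,None),crop(load('top_l'),285,205,125,48,6,None)]))
E
```

```text
23.175 [0.48   0.2669 0.1972] [ 0.4 -1.4  0.6]
top [-2.63 -2.55] diff 0.09
side [-6.04 -6.25] diff -0.21
top dark centroid shift (row,col) [-0.01  0.04] 781 771
side dark centroid shift (row,col) [-0.   -0.02] 2266 2189
```

View pics/f2.png

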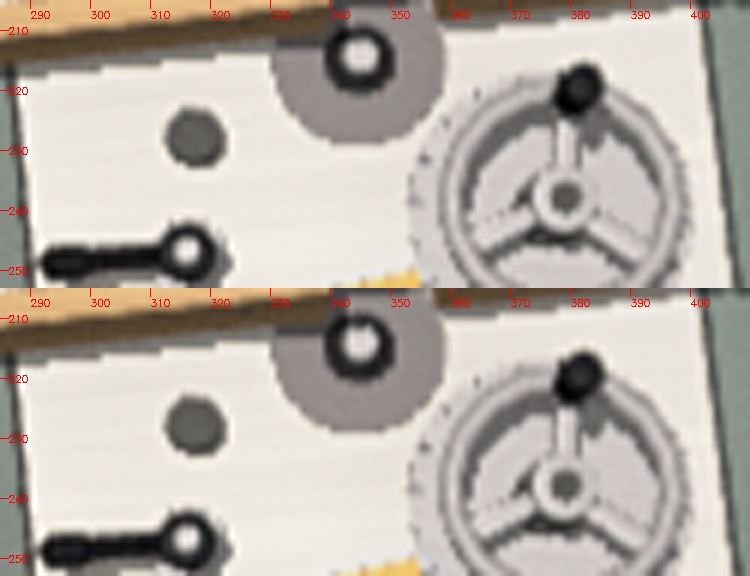

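The lever tip (295,248), handle (380,219), collet and gauge all match the start picture.

```bash
python3 -c "
from station import ctrl
print(ctrl.hand_in())"
```

```text
the job is handed in; nothing more can be done
None
```

The job is done and handed in: lock lever pushed open to its stop, wheel pushed one full turn clockwise with the handle back over the zero line (within about 0.2° in the camera images), and lever pushed back to its locked stop, in about 23 s.

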